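# Shut and latch the cake carrier

### The job

Close up the cake carrier: push its lid down until it is fully shut, and only then flip the lever latch on its left and the one on its right (either first) outward and down past centre, so that each snaps down over the tray's side. Only push with the fingertips or the outside of the fingers, gently: keep off the carrying handle, do not raise the lid, lift the carrier or shove it along the counter, and leave everything else where it stands.

Things in the scene. Friction and masses are not known exactly. Their poses are not given: they have to be found in the camera images.
- carrier: the cake carrier (1.4 to 2.1 kg in all), standing loose on the counter: grey open tray 220 mm along its x, 200 mm along its y, 70 mm high, with a cake inside. Origin: centre of the tray's underside (on the counter); z up; its -x side (the front) looks roughly towards the robot, +y is its left side seen from the robot. Turned up to 0.35 rad about vertical.
- lid (a joint): angle of the carrier's white lid, rad: 0 = shut flush on the tray, grows as the front edge rises (starts 0.3 to 0.55 ajar). The hinge is stiff: the lid stays at any angle; about 1 to 4 N straight down near its front edge moves it.
- lid_hinge (a point): middle of the lid's hinge line, which runs along the carrier's y at x = +110, z = 72 mm in the carrier's frame. The lid is a stiff 220 x 200 mm cover, 40 mm high, flat on top (112 mm above the counter when shut).
- lid_grip: the lid's stiff grey carrying handle, an arch of 12 mm bar along the carrier's y, 110 mm long, standing 34 mm above the lid's top, 90 mm in front of the hinge line; not to be touched. Origin: half-way along, on the lid's top face.
- lid_front (a point): point on the top face of the lid, half-way across, 20 mm behind the lid's front edge (200 mm in front of the hinge line and 40 mm above it, when shut); moves with the lid
- latch_left (a joint): angle of the left (+y side) lever latch, a flap hinged on the lid, rad: 0 = open (sticks up and outward, 0.7 rad from upright), 0.87 = straight out, 2.1 = latched (folded down over the tray's side). Over-centre spring: short of 1.05 it springs back to 0, past it it snaps by itself to 2.1. About 3.5 N square to the flap, 45 mm from its pivot, moves it; less towards the centre.
- latch_left_tip (a point): middle of the free edge of the left latch flap: flat, grey, 56 mm wide (along the carrier's x), 5 mm thick, 62 mm from pivot to free edge; moves with the latch
- latch_left_pivot (a point): pivot of the left latch on the lid's side; with the lid shut it is at x = -20, y = +110, z = 90 mm in the carrier's frame; the flap turns about the carrier's x direction here
- latch_right (a joint): angle of the right (-y side) lever latch, a flap hinged on the lid, rad: 0 = open (sticks up and outward, 0.7 rad from upright), 0.87 = straight out, 2.1 = latched (folded down over the tray's side). Over-centre spring: short of 1.05 it springs back to 0, past it it snaps by itself to 2.1. About 3.5 N square to the flap, 45 mm from its pivot, moves it; less towards the centre.
- latch_right_tip (a point): middle of the free edge of the right latch flap: flat, grey, 56 mm wide (along the carrier's x), 5 mm thick, 62 mm from pivot to free edge; moves with the latch
- latch_right_pivot (a point): pivot of the right latch on the lid's side; with the lid shut it is at x = -20, y = -110, z = 90 mm in the carrier's frame; the flap turns about the carrier's x direction here
- mug: black mug, 80 mm wide, 92 mm high, behind and beyond the left latch; loose bystander, to be left alone. Origin: centre of its underside
- jar: amber glass jar, 52 mm wide, 75 mm high, behind and beyond the right latch; loose bystander, to be left alone. Origin: centre of its underside
- spatula: spatula, 240 mm long, lying behind the carrier; loose bystander, to be left alone. Origin: on its underside, near mid-length
- bowl: white mixing bowl, 170 mm wide, 85 mm high; loose bystander, to be left alone. Origin: centre of its underside
- tin: red tin, 76 mm wide, 100 mm high; loose bystander, to be left alone. Origin: centre of its underside
- tumbler: glass tumbler, 74 mm wide, 110 mm high; loose bystander, to be left alone. Origin: centre of its underside
- cutter: steel ring cutter, 80 mm wide, 40 mm high; loose bystander, to be left alone. Origin: centre of its underside

How it is judged (in metres and radians):
On the way, in this order (a step that is already met when the one before it is completed fails the run):
1. the lid is pushed fully shut (under 0.05 rad) while both latches are still open (under 0.4 rad) (value of joint lid below 0.05 rad and value of joint each of latch_left, latch_right below 0.4 rad), for 0.1 s.
2. one of the latches has snapped down (above 1.95 rad) (value of joint any of latch_left, latch_right above 1.95 rad), for 0.1 s.
At the end, for the whole second after the job is handed in: The lid is shut (under 0.05 rad), both latches are in their latched position (above 1.95 rad), the carrier is at rest, level (within 0.05 rad) and within 40 mm of where it started, and every bystander is within 30 mm of where it started (value of joint lid below 0.05 rad and value of joint each of latch_left, latch_right above 1.95 rad and distance of carrier from where it was at the start of the episode below 0.04 m and angle between carrier's own z axis and vertical below 0.05 rad and linear speed of carrier below 0.02 m/s and not (distance of mug from where it was at the start of the episode above 0.03 m) and not (distance of jar from where it was at the start of the episode above 0.03 m) and not (distance of spatula from where it was at the start of the episode above 0.03 m) and not (distance of bowl from where it was at the start of the episode above 0.03 m) and not (distance of tin from where it was at the start of the episode above 0.03 m) and not (distance of tumbler from where it was at the start of the episode above 0.03 m) and not (distance of cutter from where it was at the start of the episode above 0.03 m)); the robot touches nothing.
It fails at once if a latch is flipped past centre while the lid is open (above 0.08 rad) (value of joint lid above 0.08 rad and value of joint any of latch_left, latch_right above 1.05 rad).
It fails at once if the lid is raised (above 0.65 rad), or its carrying handle is touched (over 2 N) (value of joint lid above 0.65 rad or contact force between the fingers and lid_grip above 2 N).
It fails at once if the carrier is lifted (15 mm off the counter), tipped (0.15 rad) or shoved more than 40 mm (height (world z) of carrier above 0.015 m or angle between carrier's own z axis and vertical above 0.15 rad or distance of carrier from where it was at the start of the episode above 0.04 m).
It fails at once if the carrier is pushed with more than 80 N (contact force between any of the arm, the fingers and carrier above 80 N).
It fails at once if a bystander is moved more than 30 mm, lifted included (distance of any of mug, jar, spatula, bowl, tin, tumbler, cutter from where it was at the start of the episode above 0.03 m).
It also fails if it takes over 56 s, if anything falls off the work surface, if the arm or the gripper's body presses on something with over 40 N, if the wrist force passes 120 N, or if a joint passes its speed limit or range.

### The arm

A 6-joint arm with a two-finger parallel gripper is mounted at the origin on the work surface. World frame = base frame: x ahead of the robot, y to its left, z up, the work surface at z = 0. Lengths are in m, angles in degrees, forces in N, time in s.
With the tool pointing down it reaches from about 0.4 to 0.825 m from the base axis. Payload 7 kg.
Tool frame: the origin (TCP) lies at the very end of the fingers, on their centre line; the grasp point (between the pads) lies 19 mm behind it (ctrl.tcp_to_grasp is the distance from the TCP to the grasp point, in m); z points along the fingers, y is the direction in which the jaws open and shut (so a half turn about z gives the same grasp; the last joint's range is limited). The gripper opens to 88 mm and grips with 3 to 60 N. Pads are 19 mm wide; open, the fingers measure 130 mm over their backs; the gripper's body (78 mm by 193 mm) begins 47 mm behind the grasp point.
Start: joints at [-52.821, 20.546, 0.682, 0, -70.136, -16.507], TCP at [0.238, -0.632, 0.227] pointing down, gripper open.
Joint ranges: [-176.03, 176.03], [-82.01, 121.73], [-58.28, 71.71], [-173.87, 95.51], [-174.79, -0.11], [-173.66, 173.66]. Speed limits (degrees/s): [136.94, 136.94, 172.46, 180, 180, 180].

### API

Orientations are given as [roll, pitch, yaw] about the fixed x, y, z axes, in that order (R = Rz(yaw) Ry(pitch) Rx(roll)).
In Python, from plant import ctrl gives the robot as it stands.
- The arm moves only by the tool jog_arm, never from a script. Its argument "commands" is a list of rows, each an object of numbers: "x", "y", "z": the shift along the tool's x, y, z in cm; "roll": the turn about the tool's z in rad. In form: [{"x": .., "y": .., "z": .., "roll": ..}, ...]. A call has 1 to 12 rows; each row shifts and turns the commanded pose from where the row before left it, along the tool's axes as they then stand; what a row does not reach is not made up. A row lasts 1/10 s, in which the tool goes at most 50 mm and 8.59 degrees, less where a joint would pass 70% of its speed; a pose out of reach is approached as far as the arm can. A call is refused whole if a number of a shift passes 5 or a number of a turn 0.15, either way. A call with a gripper value outside its range is refused whole. "gripper" is the finger opening in cm, from 0 to 8.76, set as the call begins (left out, the last holds). The fingers move at their own pace and stop on an object; the grip force is fixed at half the most. Time passes only in rows, so rows that do not move let the fingers close. It gives the time, the measured TCP pose, the force and the opening at its end, in the units of the state.
- ctrl.get_obs(): the state, without advancing time (a new reading comes with each control period).
- ctrl.snapshot(name): name is "scene" or "top" or "wrist"; returns a dict with "image" (384x512x3 uint8, red, green, blue), "mtx" (3x3 intrinsics, pixels), "position" and "orientation" of the camera in the world; the wrist camera has in their place "hand_eye" (4x4, takes a point from camera to tool coordinates, whose origin is the TCP and whose axes are the flange's). Camera axes: x right, y up, looking along -z (the intrinsics and any distortion apply to the point x, -y, -z); pixel columns grow to the right and rows downward; lengths in m; the calibration is good to about 2 mm. A picture is of the moment at which its call begins: read the wrist's pose just before it. There is no depth.
- ctrl.close_job(): hands the job in, once; it reports no verdict.
Trained networks look in the newest picture that a camera, given by its name, has taken for a name from the list of things; names that differ only in an ending like _2 or _b are one class to them, and where a whole thing is asked for, a point or a joint stands for the part that bears it (a point fixed in the world has none). Each returns a list of dicts, best first, with "confidence" (0 to 1); they miss things now and then, are a little off and sometimes report something else, mostly with a low value. They report only what shows in the picture. A call takes as long as a camera call.
- ctrl.search_frame(camera, query): "position" ([column, row] as shares, 0 to 1, of the picture: columns of its width, rows of its height, amid what is visible of it).
- ctrl.regions_of(camera, query): "mask" (384x512 bool, what is visible of it) and "position" ([column, row] as shares, 0 to 1, of the picture: columns of its width, rows of its height, amid what is visible of it).
The state is a dict: "clock": time; "joint_pos": joint angles; "qvel": joint speeds; "tau": joint torques, N m; "tool_pos": TCP position; "orientation": TCP orientation; "force": force on the tool from outside, world axes, zero at the start; "moment": the same for the moment, N m; "opening": finger opening in m.
Only numpy, scipy, OpenCV 4.12 (cv2) and the standard library are available. Lean on these libraries where they do the work, as an engineer would, in place of code of your own. Each camera call takes 0.05 s, during which the arm holds its last target.

## Working session

There is one attempt and no reset: what is moved stays moved. The work goes in short steps, Python scripts to look and compute and a tool call to move; the robot and the scene stay as the last step left them, time stands still between calls to the robot, and variables do not carry over. Pictures are saved under pics/ and viewed, and the job is handed in when it is done.

Besides the shell and the picture viewer there is one more tool, called after "Emit:" as name([rows], argument=value, ...), one row to a line, values as JSON. jog_arm: Moves the arm, as the interface text tells. Its arguments: {"type":"object","properties":{"commands":{"type":"array"},"gripper":{"type":"number"}},"required":["commands"]}

```bash
mkdir -p pics; ls
python3 - <<'E'
from plant import ctrl
import cv2, numpy as np, pickle
print(ctrl.get_obs())
d={}
for n in ["scene","top"]:
    s=ctrl.snapshot(n); cv2.imwrite(f"pics/{n}0.png",s["image"][:,:,::-1]); d[n]=s
    print(n,s["mtx"],s["position"],s["orientation"],[k for k in s])
    for q in ["carrier","lid","lid_grip","lid_front","lid_hinge","latch_left_tip","latch_right_tip","latch_left_pivot","latch_right_pivot","mug","jar","spatula","bowl","tin","tumbler","cutter"]:
        print(q,[(np.round(np.array(r["position"])*[512,384],1),round(r["confidence"],2)) for r in ctrl.search_frame(n,q)[:3]])
pickle.dump(d,open("s0.pkl","wb"))
E
```

```text
pics
{'clock': 0.0, 'joint_pos': array([-5.28213705e+01,  2.05921679e+01,  6.34617207e-01, -1.91881410e-02,
       -7.01359841e+01, -1.65078643e+01]), 'qvel': array([ 0.03893601, -0.02279983, -0.06266265,  0.02287356,  0.02973017,
       -0.03529131]), 'tau': array([ 9.81593876e-04, -5.82720029e+01,  2.93059373e+01,  6.99721813e+00,
        6.92273868e-03, -1.37515135e-04]), 'tool_pos': array([ 0.23808578, -0.63110342,  0.22562376]), 'orientation': array([ 1.79905195e+02, -9.28551690e-03, -1.59335762e+02]), 'force': array([-0.1459346 , -0.32629895, -0.68089851]), 'moment': array([0.00672094, 0.01241735, 0.01554737]), 'opening': 0.08770368842304944}
scene [[392.5280055    0.         253.41016671]
 [  0.         392.5280055  194.07637197]
 [  0.           0.           1.        ]] [ 1.18591054 -0.39919094  1.21477058] [35.04265952  0.90453566 56.88217035] ['image', 'mtx', 'position', 'orientation']
carrier [(array([283. , 204.1]), 0.65)]
lid [(array([281.5, 198.8]), 0.71)]
lid_grip []
lid_front [(array([286.8, 198.5]), 0.77)]
lid_hinge [(array([283.2, 197.3]), 0.73), (array([241.1, 273
[... 1046 characters left out ...]
1.3, 172.7]), 0.62)]
lid_hinge [(array([228.1, 174.7]), 0.9), (array([408.3, 170.8]), 0.19)]
latch_left_tip []
latch_right_tip [(array([273.7, 163.7]), 0.75)]
latch_left_pivot [(array([230. , 170.7]), 0.78), (array([422.4, 209.7]), 0.56)]
latch_right_pivot [(array([230., 171.]), 0.97)]
mug [(array([138.4, 168.8]), 0.7), (array([423.4, 212. ]), 0.52), (array([209.6, 122.5]), 0.3)]
jar [(array([314.5, 138.9]), 0.66)]
spatula [(array([211. , 124.7]), 0.82), (array([227. , 171.2]), 0.7)]
bowl [(array([ 93.5, 192.7]), 0.81)]
tin [(array([408.2, 170.9]), 0.84)]
tumbler [(array([422.3, 211.8]), 0.84), (array([231.6, 172.1]), 0.16)]
cutter [(array([174., 286.]), 0.63), (array([230.2, 172.2]), 0.15)]
```

Run:
```python
import cv2
t=cv2.imread("pics/top0.png"); cv2.imwrite("pics/top0z.png",cv2.resize(t[90:240,120:340],None,fx=3.6,fy=3.6,interpolation=cv2.INTER_CUBIC))
t=cv2.imread("pics/scene0.png"); cv2.imwrite("pics/scene0z.png",cv2.resize(t[110:290,190:390],None,fx=3.3,fy=3.3,interpolation=cv2.INTER_CUBIC))
```

```text
(no output)
```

View pics/top0.png

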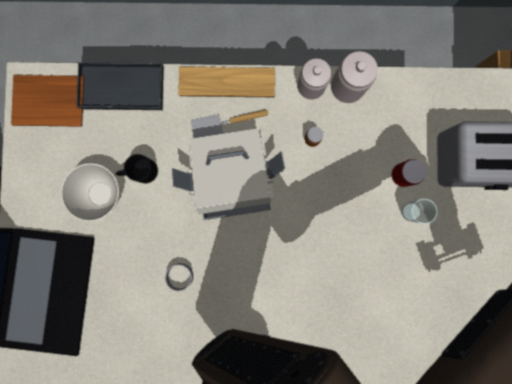

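View pics/scene0.png

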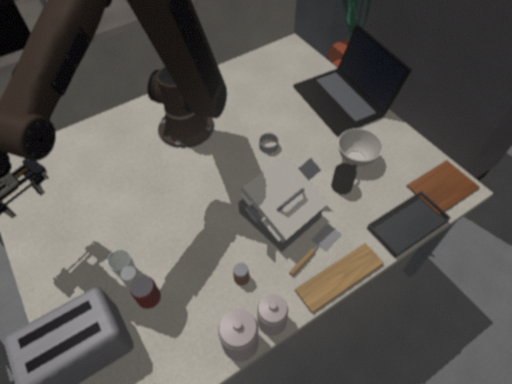

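```bash
ls pics
```

```text
scene0.png
scene0z.png
top0.png
top0z.png
```

View pics/top0z.png

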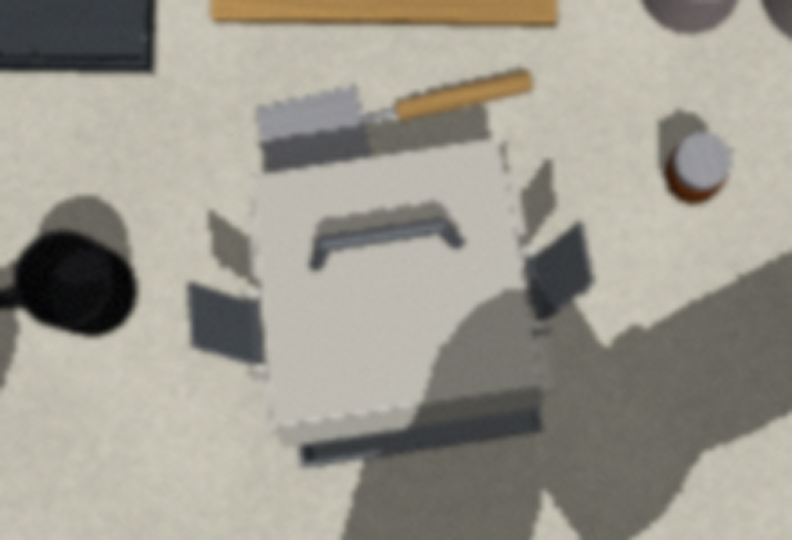

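View pics/scene0z.png

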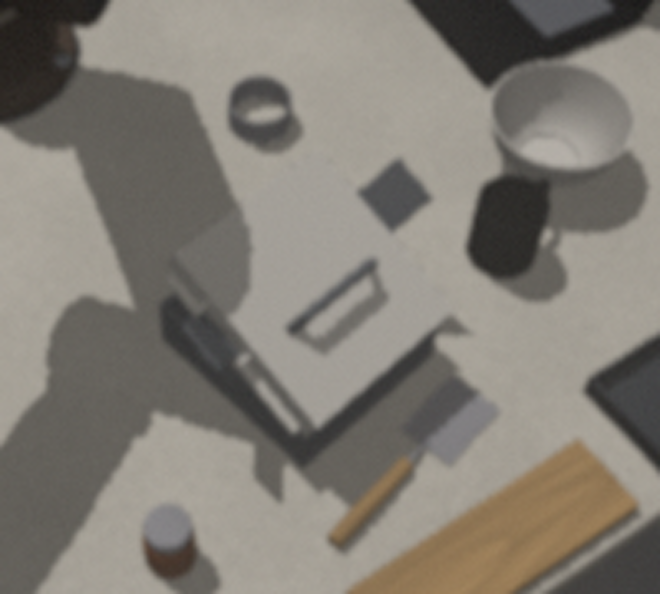

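```bash
cat > h.py <<'E'
import numpy as np, cv2, pickle
from scipy.spatial.transform import Rotation as R
from scipy.optimize import least_squares
def proj(s,P):
    Rm=R.from_euler('xyz',s["orientation"],degrees=True).as_matrix()
    c=(np.atleast_2d(P)-s["position"])@Rm
    c=c*[1,-1,-1]
    u=c@s["mtx"].T
    return u[:,:2]/u[:,2:]
def c2w(p,P):  # p = x,y,yaw
    return np.atleast_2d(P)@R.from_euler('z',p[2]).as_matrix().T+[p[0],p[1],0]
def lidpt(th,P): # lid coords in carrier frame (shut) -> rotated; front rises
    h=np.array([.11,0,.072]); return (np.atleast_2d(P)-h)@R.from_euler('y',th).as_matrix().T+h
def latchpts(side,q,n=(0,.062)):
    out=[]
    for r in n:
        for dx in (-.028,.028):
            a=.7+q
            out.append([-.02+dx, side*(.11+r*np.sin(a)), .09+r*np.cos(a)])
    return np.array(out)
def model(p,th,ql=0,qr=0):
    d={}
    lid=lambda P:c2w(p,lidpt(th,P))
    d['top']=lid([[.11,.1,.112],[.11,-.1,.112],[-.11,-.1,.112],[-.11,.1,.112]])
    d['lidbot']=lid([[.11,.1,.072],[.11,-.1,.072],[-.11,-.1,.072],[-.11,.1,.072]])
    d['tray']=c2w(p,[[.11,.1,.07],[.11,-.1,.07],[-.11,-.1,.07],[-.11,.1,.07]])
    d['base']=c2w(p,[[.11,.1,0],[.11,-.1,0],[-.11,-.1,0],[-.11,.1,0]])
    d['L']=lid(latchpts(1,ql))[[0,1,3,2]]
    d['Rr']=lid(latchpts(-1,qr))[[0,1,3,2]]
    d['grip']=lid([[.02,.055,.112],[.02,.055,.146],[.02,-.055,.146],[.02,-.055,.112]])
    return d
def overlay(s,p,th,ql,qr,box,f,name):
    im=np.ascontiguousarray(s["image"][:,:,::-1])
    x0,y0,x1,y1=box
    im=cv2.resize(im[y0:y1,x0:x1],None,fx=f,fy=f,interpolation=cv2.INTER_CUBIC)
    cols=dict(top=(0,0,255),lidbot=(0,160,255),tray=(255,0,0),base=(255,0,255),L=(0,255,0),Rr=(0,255,0),grip=(255,255,0))
    for k,P in model(p,th,ql,qr).items():
        u=((proj(s,P)-[x0,y0]+.5)*f).astype(int)
        cv2.polylines(im,[u.reshape(-1,1,2)],k!='grip',cols[k],1)
    cv2.imwrite(name,im)
E
cat > fit.py <<'E'
from h import *
d=pickle.load(open("s0.pkl","rb"))
T=lambda a:np.array(a)/3.6+[120,90]-.5
S=lambda a:np.array(a)/3.3+[190,110]-.5
def pred(v):
    m=model(v[:3],v[3],0,0)
    a=proj(d["top"],np.vstack([m['top'][[0,1,2]],m['L'][[2,3]],m['Rr'][[2,3]],m['tray'][[2,3]],m['grip'][[1,2]]]))
    b=proj(d["scene"],np.vstack([m['top'][[0,1,2]],m['L'][[2,3]],m['grip'][[1,2]]]))
    return a,b
A=T([[255,177],[500,142],[543,388],[188,283],[193,345],[583,222],[592,275],[542,425],[303,460],[318,240],[440,222]])
B=S([[450,320],[318,430],[178,262],[430,195],[400,160],[378,265],[290,328]])
def res(v):
    a,b=pred(v); return np.concatenate([(a-A).ravel(),(b-B).ravel()])
r=least_squares(res,[.55,.07,.15,.4],loss='soft_l1')
print(r.x); a,b=pred(r.x); print(np.round(a-A,1)); print(np.round(b-B,1))
overlay(d["top"],r.x[:3],r.x[3],0,0,(120,90,340,240),3.6,"pics/ot.png")
overlay(d["scene"],r.x[:3],r.x[3],0,0,(190,110,390,290),3.3,"pics/os.png")
E
python3 fit.py
```

```text
[0.5944631  0.07493009 0.16403193 0.35414413]
[[-0.9 -1.5]
 [ 0.1 -2.2]
 [-0.2 -0.7]
 [ 0.5 -0.9]
 [ 0.3  0.4]
 [ 0.  -0.5]
 [ 0.9  3. ]
 [ 0.5  0.3]
 [-0.7  0.8]
 [-2.   0.5]
 [ 4.4 -0.6]]
[[ 1.5 -2.2]
 [-0.5  0.3]
 [-2.1 -1.3]
 [ 0.3  2. ]
 [-1.4  0.2]
 [-0.  -1.9]
 [ 2.7 -1.7]]
```

View pics/ot.png

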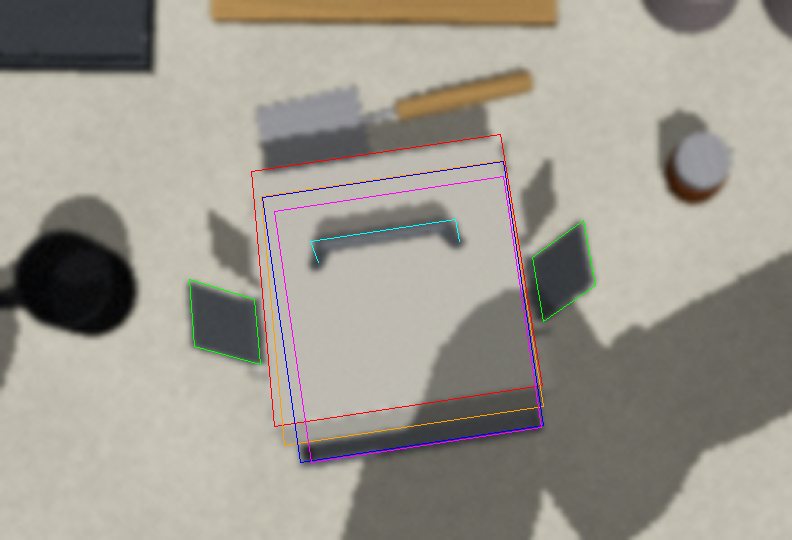

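View pics/os.png

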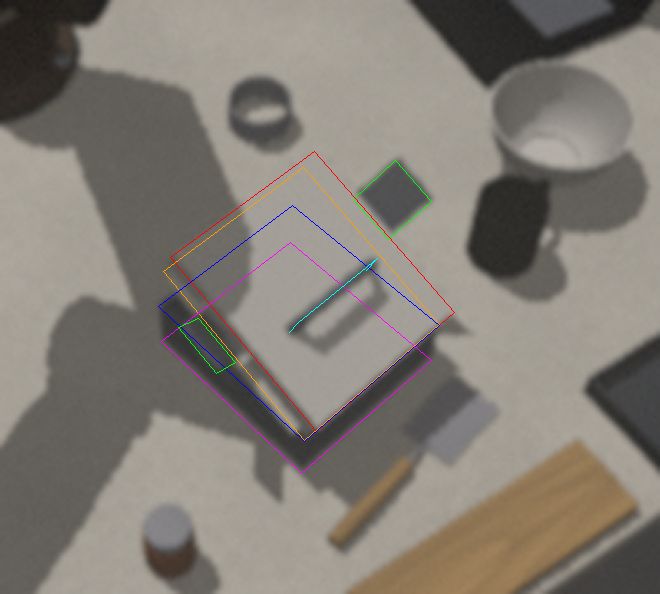

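Emit:
jog_arm([
  {"roll": -0.14,"z": -0.3},
  {"roll": -0.14,"z": -0.3},
  {"roll": -0.14,"z": -0.3},
  {"roll": -0.14,"z": -0.3},
  {"roll": -0.14,"z": -0.3},
  {"roll": -0.14,"z": -0.3},
  {"roll": -0.14,"z": -0.3},
  {"roll": -0.14,"z": -0.3},
  {"roll": -0.14,"z": -0.3},
  {"roll": -0.11,"z": -0.3},
], gripper=0)

```text
validation failed for argument at $.co...
```

```bash
cat > go.py <<'E'
import sys
from h import *
from plant import ctrl
p=[.5945,.0749,.164]
o=ctrl.get_obs(); y=np.radians(o["orientation"][2]); t=o["tool_pos"]
Rt=R.from_euler('xyz',o["orientation"],degrees=True).as_matrix()
loc=(t-[p[0],p[1],0])@R.from_euler('z',p[2]).as_matrix()
print("clock",round(o["clock"],2),"tcp",np.round(t,4),"rpy",np.round(o["orientation"],1),"F",np.round(o["force"],1),"open",round(o["opening"],4),"in carrier mm",np.round(loc*1000,1))
if len(sys.argv)>3:
    g=c2w(p,[float(a)/1000 for a in sys.argv[1:4]])[0]
    print("target",g,"tool shift cm",np.round((g-t)@Rt*100,2), "roll",np.pi/2*0+ (y-(p[2]-np.pi/2)))
E
python3 go.py -65 0 250
```

```text
clock 1.7 tcp [ 0.2382 -0.6315  0.2266] rpy [ 180.     0.  -159.3] F [0.3 0.1 0. ] open 0.0877 in carrier mm [-466.8 -638.8  226.6]
target [0.53037216 0.06428772 0.25      ] tool shift cm [-51.89  54.79  -2.34] roll -1.3739973579481621
```

Emit:
jog_arm([
  {"x": 0,"y": 0,"z": -0.3,"roll": -0.14},
  {"x": 0,"y": 0,"z": -0.3,"roll": -0.14},
  {"x": 0,"y": 0,"z": -0.3,"roll": -0.14},
  {"x": 0,"y": 0,"z": -0.3,"roll": -0.14},
  {"x": 0,"y": 0,"z": -0.3,"roll": -0.14},
  {"x": 0,"y": 0,"z": -0.3,"roll": -0.14},
  {"x": 0,"y": 0,"z": -0.3,"roll": -0.14},
  {"x": 0,"y": 0,"z": -0.3,"roll": -0.14},
  {"x": 0,"y": 0,"z": -0.3,"roll": -0.14},
  {"x": 0,"y": 0,"z": 0,"roll": -0.11},
], gripper=0)

```text
clock: 2.7
tool_pos: [0.2383, -0.6317, 0.2541]
orientation: [-180.0, -0.0, -80.5]
force: [-0.0, -1.0, -0.2]
opening: 0.0132
```

```bash
python3 go.py -65 0 250
```

```text
clock 2.7 tcp [ 0.2383 -0.6317  0.2541] rpy [-180.    -0.   -80.5] F [-0.  -1.  -0.2] open 0.0132 in carrier mm [-466.7 -639.   254.1]
target [0.53037216 0.06428772 0.25      ] tool shift cm [-63.84 -40.28   0.37] roll 0.0016220817358731932
```

Emit:
jog_arm([
  {"x": -3,"y": -1.9,"z": 0,"roll": 0},
  {"x": -3,"y": -1.9,"z": 0,"roll": 0},
  {"x": -3,"y": -1.9,"z": 0,"roll": 0},
  {"x": -3,"y": -1.9,"z": 0,"roll": 0},
  {"x": -3,"y": -1.9,"z": 0,"roll": 0},
  {"x": -3,"y": -1.9,"z": 0,"roll": 0},
  {"x": -3,"y": -1.9,"z": 0,"roll": 0},
  {"x": -3,"y": -1.9,"z": 0,"roll": 0},
  {"x": -3,"y": -1.9,"z": 0,"roll": 0},
  {"x": -3,"y": -1.9,"z": 0,"roll": 0},
  {"x": -3,"y": -1.9,"z": 0,"roll": 0},
  {"x": -3,"y": -1.9,"z": 0,"roll": 0},
])

```text
clock: 3.9
tool_pos: [0.4064, -0.2384, 0.2539]
orientation: [-180.0, -0.0, -80.8]
force: [-0.5, 0.4, -0.0]
opening: 0.0003
```

```bash
python3 go.py -65 0 250
```

```text
clock 3.9 tcp [ 0.4064 -0.2384  0.2539] rpy [-180.    -0.   -80.8] F [-0.5  0.4 -0. ] open 0.0003 in carrier mm [-236.8 -278.4  253.9]
target [0.53037216 0.06428772 0.25      ] tool shift cm [-27.91 -17.07   0.4 ] roll -0.003959640993123736
```

Emit:
jog_arm([
  {"x": -2.8,"y": -1.7,"z": 0,"roll": 0},
  {"x": -2.8,"y": -1.7,"z": 0,"roll": 0},
  {"x": -2.8,"y": -1.7,"z": 0,"roll": 0},
  {"x": -2.8,"y": -1.7,"z": 0,"roll": 0},
  {"x": -2.8,"y": -1.7,"z": 0,"roll": 0},
  {"x": -2.8,"y": -1.7,"z": 0,"roll": 0},
  {"x": -2.8,"y": -1.7,"z": 0,"roll": 0},
  {"x": -2.8,"y": -1.7,"z": 0,"roll": 0},
  {"x": -1.4,"y": -0.9,"z": 0,"roll": 0},
  {"x": 0,"y": 0,"z": 0,"roll": 0},
])

```text
clock: 4.9
tool_pos: [0.5118, 0.0198, 0.2533]
orientation: [180.0, -0.0, -80.7]
force: [0.3, -0.3, 1.4]
opening: 0.0001
```

```bash
cat > look.py <<'E'
import sys
from h import *
from plant import ctrl
n=sys.argv[1]; p=[.5945,.0749,.164]
s={k:ctrl.snapshot(k) for k in ("top","scene")}
pickle.dump(s,open(n+".pkl","wb"))
th,ql,qr=map(float,sys.argv[2:5])
a=f"/tmp/a.png"; overlay(s["top"],p,th,ql,qr,(130,90,330,240),2.0,a); b="/tmp/b.png"; overlay(s["scene"],p,th,ql,qr,(190,110,390,260),2.0,b)
cv2.imwrite(f"pics/{n}.png",np.hstack([cv2.imread(a),cv2.imread(b)]))
E
python3 go.py -65 0 190; python3 look.py pre .354 0 0
```

```text
clock 4.9 tcp [0.5118 0.0198 0.2533] rpy [180.   -0.  -80.7] F [ 0.3 -0.3  1.4] open 0.0001 in carrier mm [-90.5 -40.9 253.3]
target [0.53037216 0.06428772 0.19      ] tool shift cm [-4.09 -2.55  6.33] roll -0.0018320485933653874
```

View pics/pre.png

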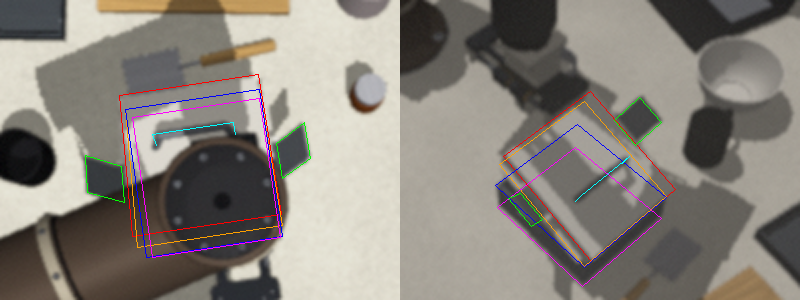

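Emit:
jog_arm([
  {"x": -1,"y": -0.6,"z": 0,"roll": 0},
  {"x": -1,"y": -0.6,"z": 0,"roll": 0},
  {"x": -1,"y": -0.6,"z": 0.5,"roll": 0},
  {"x": -1,"y": -0.6,"z": 1,"roll": 0},
  {"x": 0,"y": 0,"z": 1,"roll": 0},
  {"x": 0,"y": 0,"z": 1,"roll": 0},
  {"x": 0,"y": 0,"z": 1,"roll": 0},
  {"x": 0,"y": 0,"z": 0.5,"roll": 0},
  {"x": 0,"y": 0,"z": 0.5,"roll": 0},
])

```text
clock: 5.9
tool_pos: [0.5285, 0.0613, 0.198]
orientation: [180.0, -0.0, -80.8]
force: [0.0, 0.3, 0.7]
opening: 0.0005
```

```bash
python3 go.py -65 0 190; python3 look.py pre2 .354 0 0
```

```text
clock 5.9 tcp [0.5285 0.0613 0.198 ] rpy [180.   -0.  -80.8] F [0.  0.3 0.7] open 0.0005 in carrier mm [-67.4  -2.6 198. ]
target [0.53037216 0.06428772 0.19      ] tool shift cm [-0.27 -0.24  0.8 ] roll -0.004255487673701097
```

View pics/pre2.png

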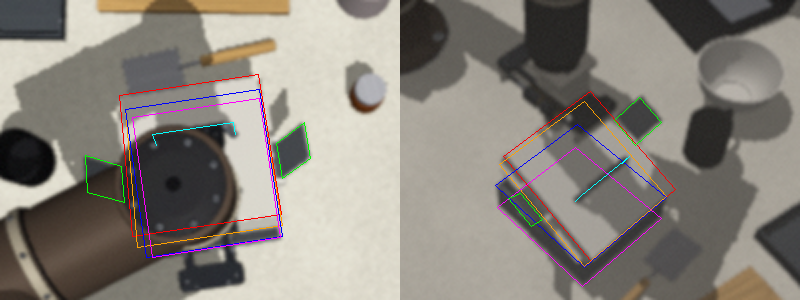

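Emit:
jog_arm([
  {"x": -0.1,"y": 0,"z": 0.3,"roll": 0},
  {"x": -0.1,"y": 0,"z": 0.3,"roll": 0},
  {"x": 0,"y": 0,"z": 0.3,"roll": 0},
  {"x": 0,"y": 0,"z": 0.3,"roll": 0},
  {"x": 0,"y": 0,"z": 0.3,"roll": 0},
  {"x": 0,"y": 0,"z": 0.3,"roll": 0},
  {"x": 0,"y": 0,"z": 0.3,"roll": 0},
  {"x": 0,"y": 0,"z": 0.3,"roll": 0},
])

```text
clock: 6.8
tool_pos: [0.5282, 0.0635, 0.1743]
orientation: [180.0, -0.0, -80.8]
force: [0.3, 0.2, 0.2]
opening: 0.0005
```

```bash
python3 go.py -65 0 112; python3 look.py p3 .3 0 0
```

```text
clock 6.8 tcp [0.5282 0.0635 0.1743] rpy [180.   -0.  -80.8] F [0.3 0.2 0.2] open 0.0005 in carrier mm [-67.2  -0.4 174.3]
target [0.53037216 0.06428772 0.112     ] tool shift cm [-0.04 -0.23  6.23] roll -0.0040538703871833
```

View pics/p3.png

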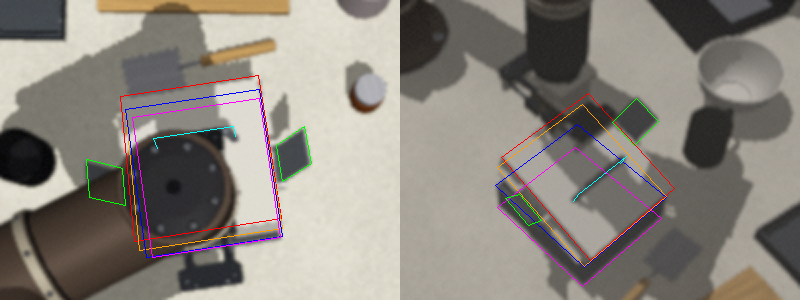

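Emit:
jog_arm([
  {"x": 0,"y": 0,"z": 0.4,"roll": 0},
  {"x": 0,"y": 0,"z": 0.4,"roll": 0},
  {"x": 0,"y": 0,"z": 0.4,"roll": 0},
  {"x": 0,"y": 0,"z": 0.4,"roll": 0},
  {"x": 0,"y": 0,"z": 0.4,"roll": 0},
  {"x": 0,"y": 0,"z": 0.4,"roll": 0},
  {"x": 0,"y": 0,"z": 0.4,"roll": 0},
  {"x": 0,"y": 0,"z": 0.4,"roll": 0},
])

```text
clock: 7.7
tool_pos: [0.5282, 0.0635, 0.1422]
orientation: [180.0, -0.0, -80.8]
force: [-0.3, -0.0, 0.2]
opening: 0.0006
```

```bash
python3 go.py -65 0 112; python3 look.py p4 .16 0 0
```

```text
clock 7.7 tcp [0.5282 0.0635 0.1422] rpy [180.   -0.  -80.8] F [-0.3 -0.   0.2] open 0.0006 in carrier mm [-67.3  -0.4 142.2]
target [0.53037216 0.06428772 0.112     ] tool shift cm [-0.04 -0.23  3.02] roll -0.004010823910911343
```

View pics/p4.png

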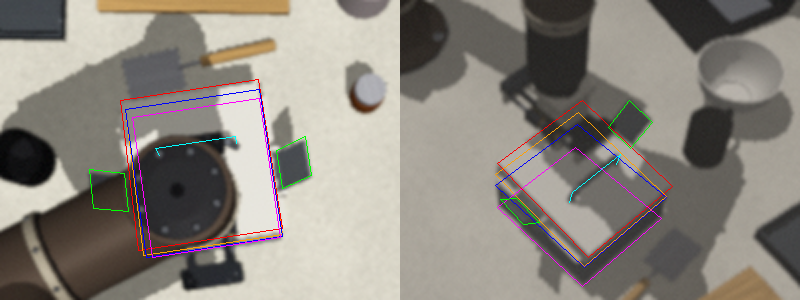

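Emit:
jog_arm([
  {"x": 0,"y": 0,"z": 0.4,"roll": 0},
  {"x": 0,"y": 0,"z": 0.4,"roll": 0},
  {"x": 0,"y": 0,"z": 0.4,"roll": 0},
  {"x": 0,"y": 0,"z": 0.4,"roll": 0},
  {"x": 0,"y": 0,"z": 0.3,"roll": 0},
  {"x": 0,"y": 0,"z": 0.3,"roll": 0},
  {"x": 0,"y": 0,"z": 0.3,"roll": 0},
])

```text
clock: 8.5
tool_pos: [0.5282, 0.0635, 0.1173]
orientation: [180.0, -0.0, -80.8]
force: [0.1, -0.4, -0.1]
opening: 0.0001
```

Emit:
jog_arm([
  {"x": 0,"y": 0,"z": 0.2,"roll": 0},
  {"x": 0,"y": 0,"z": 0.2,"roll": 0},
  {"x": 0,"y": 0,"z": 0,"roll": 0},
])

```text
clock: 8.8
tool_pos: [0.5281, 0.0635, 0.1133]
orientation: [180.0, -0.0, -80.8]
force: [0.7, 0.9, 0.5]
opening: 0.0006
```

```bash
python3 go.py -65 0 112; python3 look.py p5 .0 0 0
```

```text
clock 8.8 tcp [0.5281 0.0635 0.1133] rpy [180.   -0.  -80.8] F [0.7 0.9 0.5] open 0.0006 in carrier mm [-67.4  -0.4 113.3]
target [0.53037216 0.06428772 0.112     ] tool shift cm [-0.04 -0.24  0.13] roll -0.004048450873666898
```

View pics/p5.png

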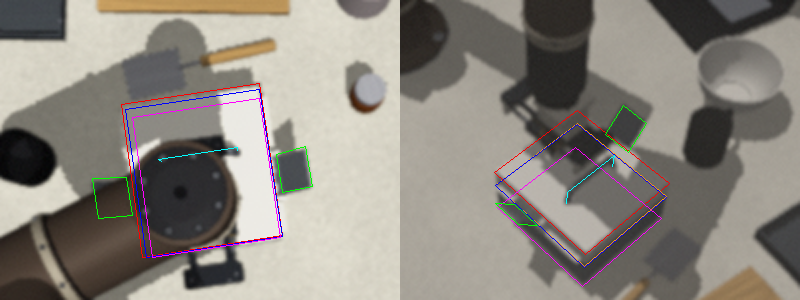

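Emit:
jog_arm([
  {"x": 0,"y": 0,"z": 0.1,"roll": 0},
  {"x": 0,"y": 0,"z": 0,"roll": 0},
])

```text
clock: 9.1
tool_pos: [0.5282, 0.0636, 0.1125]
orientation: [-180.0, 0.0, -80.8]
force: [1.3, 0.3, 0.5]
opening: 0.0
```

Emit:
jog_arm([
  {"x": 0,"y": 0,"z": 0.1,"roll": 0},
  {"x": 0,"y": 0,"z": 0,"roll": 0},
])

```text
clock: 9.3
tool_pos: [0.5283, 0.0635, 0.1122]
orientation: [-180.0, -0.0, -80.8]
force: [-2.6, -0.3, 7.6]
opening: 0.0007
```

Emit:
jog_arm([
  {"x": 0,"y": 0,"z": -0.5,"roll": 0},
  {"x": 0,"y": 0,"z": -1,"roll": 0},
  {"x": 0,"y": 0,"z": -1,"roll": 0},
  {"x": 0,"y": 0,"z": -1,"roll": 0},
  {"x": 0,"y": 0,"z": -1,"roll": 0},
  {"x": 0,"y": 0,"z": -1,"roll": 0},
  {"x": 0,"y": 0,"z": -1,"roll": 0},
  {"x": 0,"y": 0,"z": 0,"roll": 0},
])

```text
clock: 10.1
tool_pos: [0.5291, 0.0639, 0.1783]
orientation: [-179.8, 0.0, -80.8]
force: [0.9, -0.1, -1.0]
opening: 0.0008
```

```bash
python3 go.py -20 118 175
```

```text
clock 10.1 tcp [0.5291 0.0639 0.1783] rpy [-179.8    0.   -80.8] F [ 0.9 -0.1 -1. ] open 0.0008 in carrier mm [-66.3  -0.2 178.3]
target [0.55550299 0.18805137 0.175     ] tool shift cm [-11.84  -4.59   0.35] roll -0.0037384676461158506
```

Emit:
jog_arm([
  {"x": -1.2,"y": -0.5,"z": 0,"roll": 0},
  {"x": -1.2,"y": -0.5,"z": 0,"roll": 0},
  {"x": -1.2,"y": -0.5,"z": 0,"roll": 0},
  {"x": -1.2,"y": -0.5,"z": 0,"roll": 0},
  {"x": -1.2,"y": -0.5,"z": 0,"roll": 0},
  {"x": -1.2,"y": -0.5,"z": 0,"roll": 0},
  {"x": -1.2,"y": -0.5,"z": 0,"roll": 0},
  {"x": -1.2,"y": -0.5,"z": 0,"roll": 0},
  {"x": -1.2,"y": -0.5,"z": 0,"roll": 0},
  {"x": -0.6,"y": -0.1,"z": 0,"roll": 0},
  {"x": 0,"y": 0,"z": 0,"roll": 0},
])

```text
clock: 11.2
tool_pos: [0.5554, 0.1843, 0.1764]
orientation: [180.0, -0.0, -80.8]
force: [-0.7, 0.4, -0.8]
opening: 0.0002
```

```bash
python3 go.py -20 118 130; python3 look.py p6 0 0 0;  python3 - <<'E'
from h import *
s=pickle.load(open('p6.pkl','rb'))
p=[.5945,.0749,.164]
overlay(s["top"],p,0,0,0,(130,90,330,240),3.6,"pics/p6t.png")
E
```

```text
clock 11.2 tcp [0.5554 0.1843 0.1764] rpy [180.   -0.  -80.8] F [-0.7  0.4 -0.8] open 0.0002 in carrier mm [-20.7 114.3 176.4]
target [0.55550299 0.18805137 0.13      ] tool shift cm [-0.37 -0.07  4.64] roll -0.003167792046254503
```

View pics/p6.png

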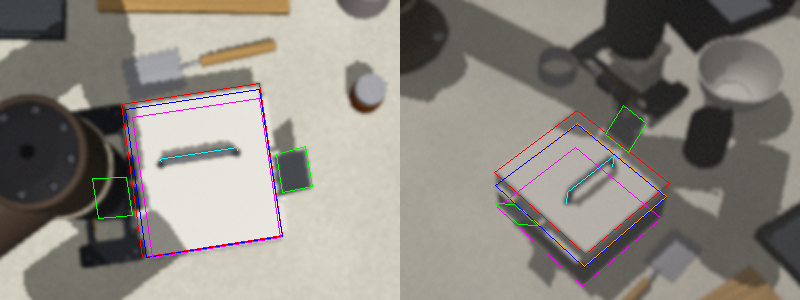

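View pics/p6t.png

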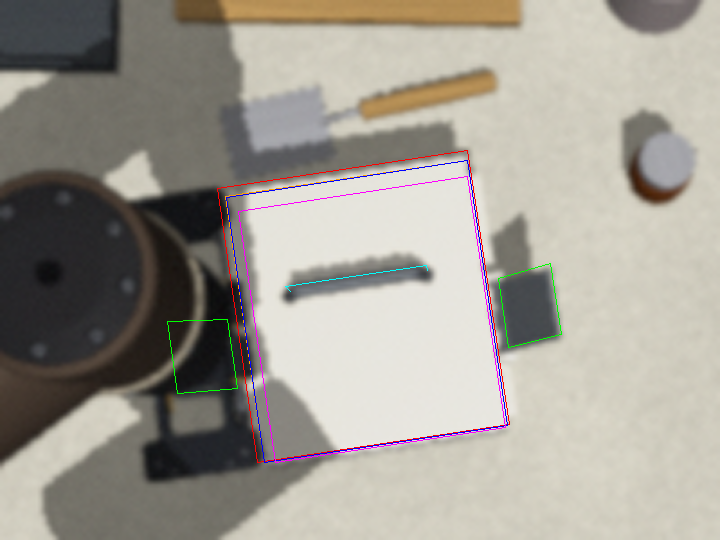

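Emit:
jog_arm([
  {"x": -0.2,"y": 0,"z": 0.8,"roll": 0},
  {"x": -0.1,"y": 0,"z": 0.8,"roll": 0},
  {"x": 0,"y": 0,"z": 0.8,"roll": 0},
  {"x": 0,"y": 0,"z": 0.8,"roll": 0},
  {"x": 0,"y": 0,"z": 0.8,"roll": 0},
  {"x": 0,"y": 0,"z": 0.6,"roll": 0},
  {"x": 0,"y": 0,"z": 0.4,"roll": 0},
  {"x": 0,"y": 0,"z": 0,"roll": 0},
])

```text
clock: 12.1
tool_pos: [0.5547, 0.1862, 0.1259]
orientation: [179.9, -0.0, -80.8]
force: [-0.6, -0.5, 0.0]
opening: 0.0006
```

```bash
python3 go.py -20 130 126; python3 look.py p7 0 0 0
```

```text
clock 12.1 tcp [0.5547 0.1862 0.1259] rpy [179.9  -0.  -80.8] F [-0.6 -0.5  0. ] open 0.0006 in carrier mm [-21.1 116.3 125.9]
target [0.5535438  0.19989036 0.126     ] tool shift cm [-1.37 -0.1  -0.01] roll -0.004063620453332639
```

View pics/p7.png

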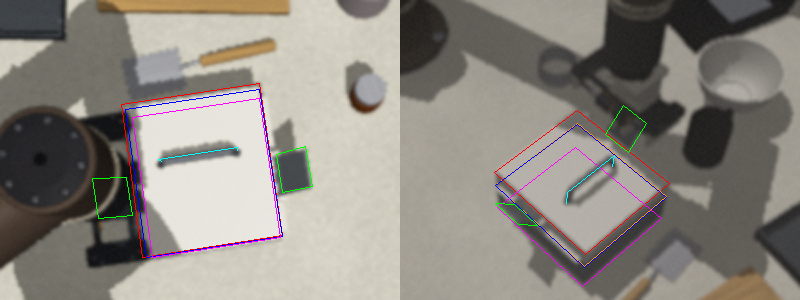

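Emit:
jog_arm([
  {"x": -0.5,"y": 0,"z": 0,"roll": 0},
  {"x": -0.5,"y": 0,"z": 0.1,"roll": 0},
  {"x": -0.4,"y": 0,"z": 0.1,"roll": 0},
  {"x": -0.3,"y": 0,"z": 0.3,"roll": 0},
  {"x": -0.3,"y": 0,"z": 0.3,"roll": 0},
  {"x": -0.25,"y": 0,"z": 0.4,"roll": 0},
  {"x": -0.25,"y": 0,"z": 0.4,"roll": 0},
  {"x": -0.15,"y": 0,"z": 0.4,"roll": 0},
  {"x": -0.15,"y": 0,"z": 0.4,"roll": 0},
])

```text
clock: 13.1
tool_pos: [0.5507, 0.2146, 0.1023]
orientation: [-180.0, 0.0, -80.8]
force: [-1.0, 1.2, 3.9]
opening: 0.0005
```

```bash
python3 go.py -20 145 72; python3 look.py p8 0 .6 0
```

```text
clock 13.1 tcp [0.5507 0.2146 0.1023] rpy [-180.     0.   -80.8] F [-1.   1.2  3.9] open 0.0005 in carrier mm [-20.4 145.  102.3]
target [0.55109481 0.21468909 0.072     ] tool shift cm [ 0.   -0.04  3.03] roll -0.0038704761457475367
```

View pics/p8.png

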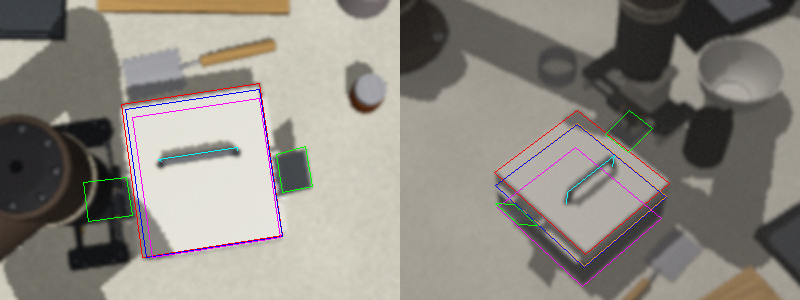

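Contact is confirmed (3.9 N up) and the lid and carrier haven't moved, so I'll push straight down past centre.

Emit:
jog_arm([
  {"x": 0,"y": 0,"z": 0.4,"roll": 0},
  {"x": 0,"y": 0,"z": 0.4,"roll": 0},
  {"x": 0,"y": 0,"z": 0.4,"roll": 0},
  {"x": 0,"y": 0,"z": 0.4,"roll": 0},
  {"x": 0,"y": 0,"z": 0.4,"roll": 0},
  {"x": 0,"y": 0,"z": 0.4,"roll": 0},
  {"x": 0,"y": 0,"z": 0.4,"roll": 0},
  {"x": 0,"y": 0,"z": 0,"roll": 0},
])

```text
clock: 14.0
tool_pos: [0.5501, 0.2137, 0.0737]
orientation: [179.9, -0.0, -80.8]
force: [-0.0, -0.3, 0.3]
opening: 0.0004
```

```bash
python3 go.py -20 145 72; python3 look.py p9 0 2.1 0
```

```text
clock 14.0 tcp [0.5501 0.2137 0.0737] rpy [179.9  -0.  -80.8] F [-0.  -0.3  0.3] open 0.0004 in carrier mm [-21.2 144.1  73.7]
target [0.55109481 0.21468909 0.072     ] tool shift cm [-0.09 -0.12  0.17] roll -0.004201269207514846
```

View pics/p9.png

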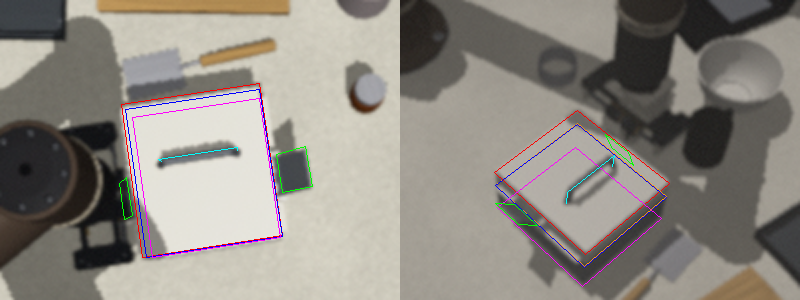

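Emit:
jog_arm([
  {"x": -0.3,"y": 0,"z": -0.4,"roll": 0},
  {"x": 0,"y": 0,"z": -1,"roll": 0},
  {"x": 0,"y": 0,"z": -1,"roll": 0},
  {"x": 0,"y": 0,"z": -1.2,"roll": 0},
  {"x": 0,"y": 0,"z": -1.2,"roll": 0},
  {"x": 0,"y": 0,"z": -1.2,"roll": 0},
  {"x": 0,"y": 0,"z": -1.2,"roll": 0},
  {"x": 0,"y": 0,"z": -1.2,"roll": 0},
  {"x": 0,"y": 0,"z": -1.2,"roll": 0},
  {"x": 0,"y": 0,"z": -1,"roll": 0},
  {"x": 0,"y": 0,"z": 0,"roll": 0},
])

```text
clock: 15.2
tool_pos: [0.5508, 0.2174, 0.1824]
orientation: [-179.9, 0.1, -80.8]
force: [0.1, 0.6, 0.6]
opening: 0.0002
```

```bash
python3 go.py -20 -116 178
```

```text
clock 15.2 tcp [0.5508 0.2174 0.1824] rpy [-1.799e+02  1.000e-01 -8.080e+01] F [0.1 0.6 0.6] open 0.0002 in carrier mm [-19.8 147.8 182.4]
target [ 0.59370719 -0.04280884  0.178     ] tool shift cm [26.38 -0.08  0.41] roll -0.003778582535062247
```

Emit:
jog_arm([
  {"x": 2.2,"y": 0,"z": 0,"roll": 0},
  {"x": 2.2,"y": 0,"z": 0,"roll": 0},
  {"x": 2.2,"y": 0,"z": 0,"roll": 0},
  {"x": 2.2,"y": 0,"z": 0,"roll": 0},
  {"x": 2.2,"y": 0,"z": 0,"roll": 0},
  {"x": 2.2,"y": 0,"z": 0,"roll": 0},
  {"x": 2.2,"y": 0,"z": 0,"roll": 0},
  {"x": 2.2,"y": 0,"z": 0,"roll": 0},
  {"x": 2.2,"y": 0,"z": 0,"roll": 0},
  {"x": 2.2,"y": 0,"z": 0,"roll": 0},
  {"x": 2.2,"y": 0,"z": 0,"roll": 0},
  {"x": 2,"y": 0,"z": 0,"roll": 0},
])

```text
clock: 16.4
tool_pos: [0.5915, -0.0427, 0.1799]
orientation: [179.9, 0.0, -80.8]
force: [0.1, 0.4, -0.7]
opening: 0.0002
```

```bash
python3 go.py -20 -116 126; python3 look.py p10 0 2.1 0
```

```text
clock 16.4 tcp [ 0.5915 -0.0427  0.1799] rpy [179.9   0.  -80.8] F [ 0.1  0.4 -0.7] open 0.0002 in carrier mm [ -22.1 -115.5  179.9]
target [ 0.59370719 -0.04280884  0.126     ] tool shift cm [ 0.05 -0.22  5.39] roll -0.004294855238096806
```

View pics/p10.png

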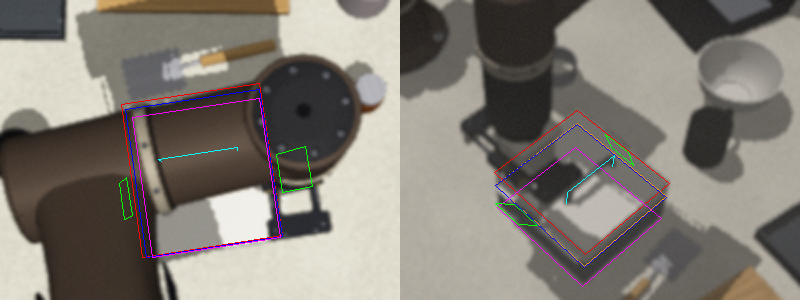

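Emit:
jog_arm([
  {"x": 0,"y": -0.1,"z": 0.8,"roll": 0},
  {"x": 0,"y": -0.1,"z": 0.8,"roll": 0},
  {"x": 0,"y": 0,"z": 0.8,"roll": 0},
  {"x": 0,"y": 0,"z": 0.8,"roll": 0},
  {"x": 0,"y": 0,"z": 0.8,"roll": 0},
  {"x": 0,"y": 0,"z": 0.8,"roll": 0},
  {"x": 0,"y": 0,"z": 0.5,"roll": 0},
  {"x": 0,"y": 0,"z": 0,"roll": 0},
])

```text
clock: 17.3
tool_pos: [0.5933, -0.0414, 0.1266]
orientation: [179.9, -0.0, -80.8]
force: [-0.6, 0.1, 0.5]
opening: 0.0006
```

```bash
python3 go.py -20 -129 124; python3 look.py p11 0 2.1 0
```

```text
clock 17.3 tcp [ 0.5933 -0.0414  0.1266] rpy [179.9  -0.  -80.8] F [-0.6  0.1  0.5] open 0.0006 in carrier mm [ -20.2 -114.5  126.6]
target [ 0.59582965 -0.05563441  0.124     ] tool shift cm [ 1.45 -0.02  0.26] roll -0.0040461612993183405
```

View pics/p11.png

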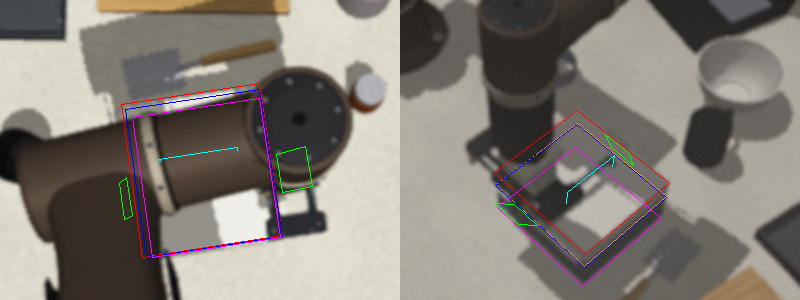

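Emit:
jog_arm([
  {"x": 0.5,"y": 0,"z": 0,"roll": 0},
  {"x": 0.5,"y": 0,"z": 0.1,"roll": 0},
  {"x": 0.5,"y": 0,"z": 0.1,"roll": 0},
  {"x": 0.3,"y": 0,"z": 0.3,"roll": 0},
  {"x": 0.3,"y": 0,"z": 0.3,"roll": 0},
  {"x": 0.25,"y": 0,"z": 0.4,"roll": 0},
  {"x": 0.25,"y": 0,"z": 0.4,"roll": 0},
  {"x": 0.2,"y": 0,"z": 0.4,"roll": 0},
  {"x": 0.2,"y": 0,"z": 0.4,"roll": 0},
])

```text
clock: 18.3
tool_pos: [0.5987, -0.071, 0.1032]
orientation: [-180.0, 0.0, -80.8]
force: [0.7, 2.0, 2.0]
opening: 0.0005
```

```bash
python3 go.py -20 -145 72
```

```text
clock 18.3 tcp [ 0.5987 -0.071   0.1032] rpy [-180.     0.   -80.8] F [0.7 2.  2. ] open 0.0005 in carrier mm [ -19.6 -144.6  103.2]
target [ 0.5984419  -0.07141972  0.072     ] tool shift cm [0.04 0.04 3.12] roll -0.003921851592631809
```

Emit:
jog_arm([
  {"x": 0,"y": 0,"z": 0.4,"roll": 0},
  {"x": 0,"y": 0,"z": 0.4,"roll": 0},
  {"x": 0,"y": 0,"z": 0.4,"roll": 0},
  {"x": 0,"y": 0,"z": 0.4,"roll": 0},
  {"x": 0,"y": 0,"z": 0.4,"roll": 0},
  {"x": 0,"y": 0,"z": 0.4,"roll": 0},
  {"x": 0,"y": 0,"z": 0.4,"roll": 0},
  {"x": 0,"y": 0,"z": 0,"roll": 0},
])

```text
clock: 19.1
tool_pos: [0.598, -0.071, 0.0747]
orientation: [179.9, 0.0, -80.8]
force: [0.2, 0.2, 0.0]
opening: 0.0002
```

Emit:
jog_arm([
  {"x": 0.3,"y": 0,"z": -0.4,"roll": 0},
  {"x": 0,"y": 0,"z": -1,"roll": 0},
  {"x": 0,"y": 0,"z": -1,"roll": 0},
  {"x": 0,"y": 0,"z": -1.2,"roll": 0},
  {"x": 0,"y": 0,"z": -1.2,"roll": 0},
  {"x": 0,"y": 0,"z": -1.2,"roll": 0},
  {"x": 0,"y": 0,"z": -1.2,"roll": 0},
  {"x": 0,"y": 0,"z": -1.2,"roll": 0},
  {"x": 0,"y": 0,"z": -1.2,"roll": 0},
  {"x": 0,"y": 0,"z": -1.2,"roll": 0},
  {"x": 0,"y": 0,"z": -1.2,"roll": 0},
  {"x": 0,"y": 0,"z": -1.2,"roll": 0},
])

```text
clock: 20.3
tool_pos: [0.599, -0.0739, 0.2085]
orientation: [180.0, 0.0, -80.8]
force: [0.6, 0.1, 0.6]
opening: 0.0004
```

```bash
python3 go.py -140 -280 250
```

```text
clock 20.3 tcp [ 0.599  -0.0739  0.2085] rpy [180.    0.  -80.8] F [0.6 0.1 0.6] open 0.0004 in carrier mm [ -19.9 -147.6  208.5]
target [ 0.50209294 -0.22420021  0.25      ] tool shift cm [13.29 11.96 -4.15] roll -0.004010092552721778
```

Emit:
jog_arm([
  {"x": 1,"y": 1,"z": -0.5,"roll": 0},
  {"x": 1.5,"y": 1.5,"z": -0.5,"roll": 0},
  {"x": 1.5,"y": 1.5,"z": -0.5,"roll": 0},
  {"x": 1.5,"y": 1.5,"z": -0.5,"roll": 0},
  {"x": 1.5,"y": 1.5,"z": -0.5,"roll": 0},
  {"x": 1.5,"y": 1.5,"z": -0.5,"roll": 0},
  {"x": 1.5,"y": 1.5,"z": -0.5,"roll": 0},
  {"x": 1.5,"y": 1.5,"z": -0.5,"roll": 0},
  {"x": 1.5,"y": 1,"z": 0,"roll": 0},
  {"x": 1.5,"y": 0.5,"z": 0,"roll": 0},
  {"x": 0,"y": 0,"z": 0,"roll": 0},
  {"x": 0,"y": 0,"z": 0,"roll": 0},
])

```text
clock: 21.5
tool_pos: [0.4928, -0.2387, 0.2476]
orientation: [180.0, 0.0, -80.9]
force: [-0.5, -0.5, -0.2]
opening: 0.0003
```

```bash
python3 go.py; python3 look.py p12 0 2.1 2.1
python3 - <<'E'
from h import *
s=pickle.load(open('p12.pkl','rb'))
p=[.5945,.0749,.164]
overlay(s["top"],p,0,2.1,2.1,(120,90,340,240),3.6,"pics/p12t.png")
cv2.imwrite("pics/p12tr.png",s["top"]["image"][:,:,::-1])
cv2.imwrite("pics/p12s.png",cv2.resize(s["scene"]["image"][110:290,190:390,::-1],None,fx=3.3,fy=3.3,interpolation=cv2.INTER_CUBIC))
E
```

```text
clock 21.5 tcp [ 0.4928 -0.2387  0.2476] rpy [180.    0.  -80.9] F [-0.5 -0.5 -0.2] open 0.0003 in carrier mm [-151.5 -292.8  247.6]
```

View pics/p12t.png

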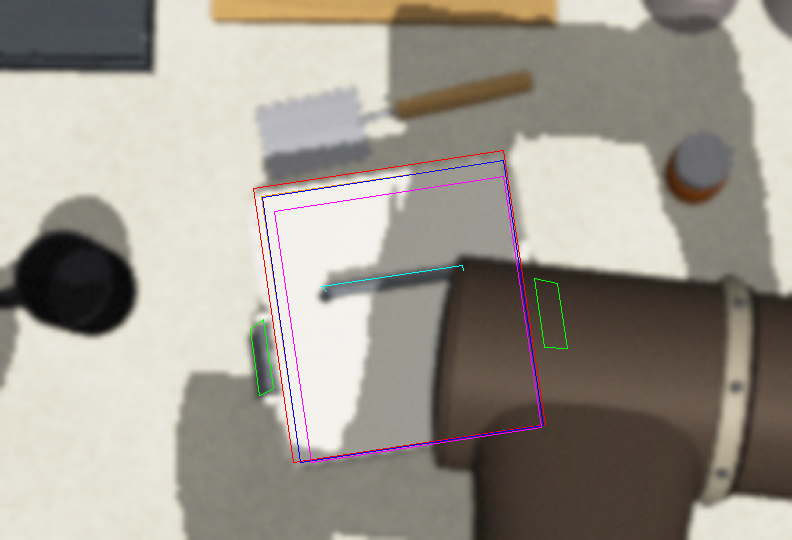

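View pics/p12s.png

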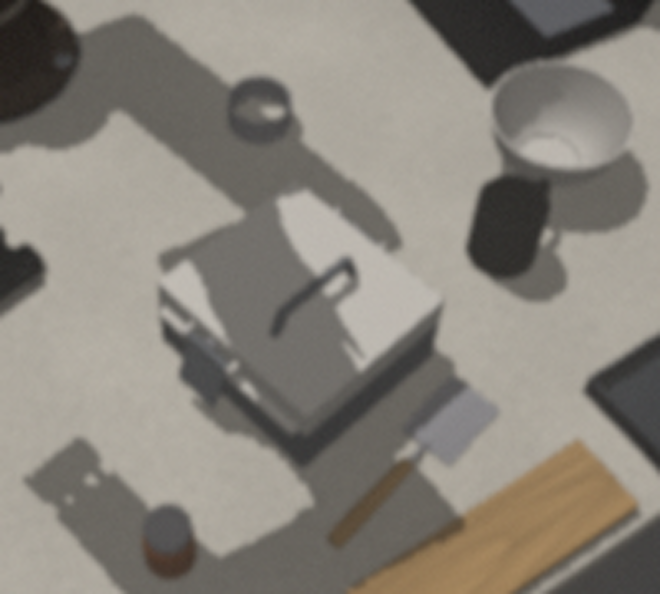

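View pics/p12tr.png

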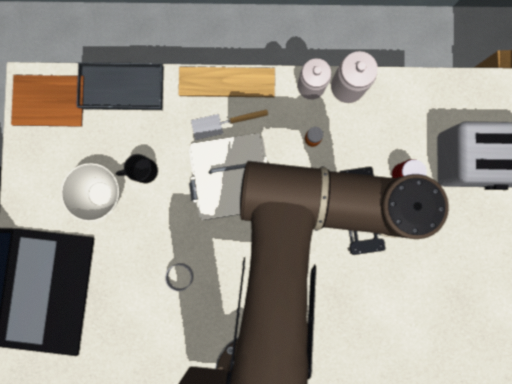

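Run:
```python
from h import *
s=pickle.load(open('p12.pkl','rb'))
p=[.5945,.0749,.164]
overlay(s["scene"],p,0,2.1,2.1,(215,150,335,260),6,"pics/p12so.png")
```

```text
(no output)
```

View pics/p12so.png

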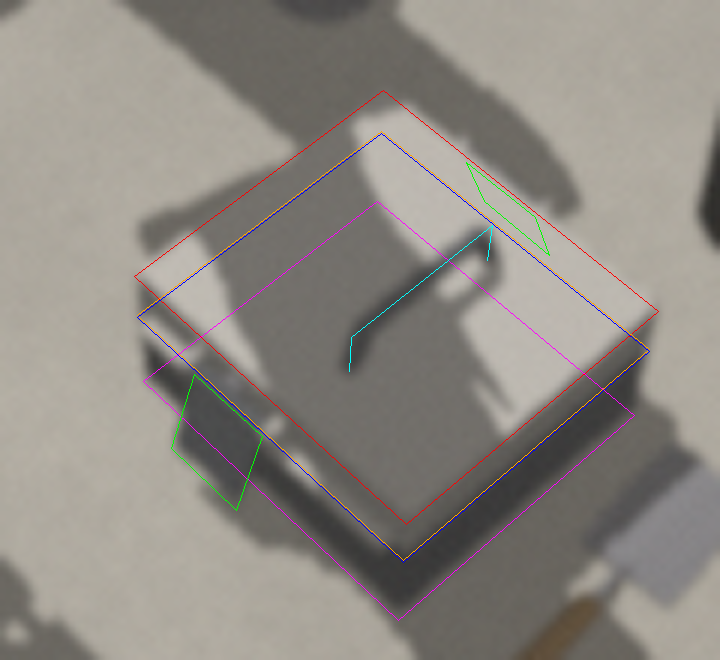

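The scene view (zoomed ×6) shows the right flap at about (220, 440), folded down on the predicted 2.1 rad outline. In the top view the left flap at about (262, 358) also lies on its latched outline. The lid is flush, and neither the carrier nor the bystanders have visibly moved. I'm handing the job in.

```bash
python3 -c "
from plant import ctrl
print(ctrl.close_job())"
```

```text
the job is handed in; nothing more can be done
None
```

The cake carrier is closed: I pushed the lid down with the closed fingertips, then flipped the left latch and then the right one past centre. I handed the job in at about 21.6 s of the 56 s allowed, and it gave no verdict.

- **Lid:** the tool was at 112 mm height with about 7.6 N of upward force when the lid stopped moving. The pictures taken afterwards match a shut lid.
- **Latches:** force fell back to about zero at the bottom of each push. In the last pictures both flaps lie on their expected latched outlines.
- **Carrier and bystanders:** the carrier shows no movement from its fitted starting position, to within a few millimetres. The mug, jar, spatula, bowl and cutter look unmoved. In the last top picture the arm hides the tumbler and most of the tin, so I could not check those two. The gripper was always well above their height on the way past.
- **Gripper at hand-in:** it was clear of everything, with the tool point about 25 cm above the counter.
- **Disagreements:** the first move call was refused because its rows left out zero entries. A later move stopped about 5 cm short and I corrected it. The force readings during most of the lid's travel were within noise, so I used the pictures to confirm it was moving.

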